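# Make up two repair kits from the stock

### The arm

A 6-joint arm with a two-finger parallel gripper is mounted at the origin on a cart in front of the work surface, level with it; the furniture and walls round the work are solid. World frame = base frame: x ahead of the robot, y to its left, z up, the work surface at z = 0. Lengths are in mm, angles in rad, forces in N, time in s.
With the tool pointing down it reaches from about 275 to 750 mm from the base axis. Payload 10.2 kg.
Tool frame: the origin (TCP) lies on the centre line of the jaws, within the pads' length; the fingertips stand 19 mm ahead of it and the grasp point (between the pads) is the TCP; z points along the fingers, y is the line along which they close (so a half turn about z gives the same grasp; the last joint's range is limited). The gripper opens to 85 mm and grips with 20 to 120 N. Pads are 22 mm wide; open, the fingers measure 114 mm over their backs; the gripper's body (76 mm by 85 mm) begins 54 mm behind the grasp point. The pads swing forward as they close: fully open they stand 13 mm farther back than shut.
Start: joints at [1.122, 0.313, 1.498, -0, 1.331, -0.223], TCP at [117.553, 511.676, 250.294] pointing down, gripper open.
Joint ranges: [-2.94, 2.94], [-0.97, 2.17], [0.19, 2.56], [-1.23, 4.37], [0.02, 3.11], [-2.88, 2.88]. Speed limits (rad/s): [2.39, 2.39, 3.01, 3.14, 3.14, 3.14].

### API

Orientations are given as a unit quaternion [w, x, y, z].
In Python, from rig import sense, capture, finish_job, regions_of, mark_of gives the robot as it stands.
- The arm moves only by the tool jog_arm, never from a script. Its argument "series" is text: rows parted by semicolons, each of 7 numbers parted by spaces: the shift along the tool's x, y, z in units of 0.4 m (1.0 is 0.4 m), then the turn, a rotation vector about the tool's x, y, z in units of pi/2 rad (1.0 is pi/2 rad), then the opening, from -1 (shut) to 1 (fully open). A call has 1 to 20 rows; each row is the pose to reach, as a shift and turn from the pose commanded when the call began, along the tool's axes at that moment; what a row does not reach only later rows make up. A row lasts 1/8 s, in which the tool goes at most 62.5 mm and 10.7 degrees, less where a joint would pass 70% of its speed; a pose out of reach is approached as far as the arm can. A call with a number of a shift or a turn outside -1 to 1 is refused whole. A call with a gripper value outside its range is refused whole. The fingers move at their own pace and stop on an object; "grip_force" is the grip in N (left out, the last holds). Time passes only in rows, so rows that repeat a pose let the fingers close. It gives the time, the measured TCP pose, the force, the opening and the grip force at its end, in the units of the state.
- sense(): the state, without advancing time (a new reading comes with each control period).
- capture(name): name is "side" or "top" or "wrist"; returns a dict with "img" (400x640x3 uint8, red, green, blue), "intrinsics" (3x3 intrinsics, pixels), "R" (3x3) and "t" (3): a world point X has camera coordinates R X + t. Camera axes: x right, y down, z forward; pixel columns grow to the right and rows downward; lengths in mm; the calibration is good to about 2 mm. The wrist camera is an equidistant fisheye: a pixel r from the principal point sees the ray r / f radians off the axis. A picture is of the moment at which its call begins. There is no depth.
- finish_job(): hands the job in; it is judged then, once.
Trained networks look in a picture, given as the dict that the camera call returned (one of the last four; its "shot" number tells which), for a name from the list of things; names that differ only in an ending like _2 or _b are one class to them, and where a whole thing is asked for, a point or a joint stands for the part that bears it (a point fixed in the world has none). Each returns a list of dicts, best first, with "confidence" (0 to 1); they miss things now and then, are a little off and sometimes report something else, mostly with a low value. They report only what shows in the picture. A call takes as long as a camera call.
- regions_of(label, picture): "region" (400x640 bool, what is visible of it) and "point" ([row, column] in pixels, amid what is visible of it).
- mark_of(label, picture): "point" ([row, column] in pixels: a listed point, or the origin of a listed thing).
The state is a dict: "time_s": time; "joints": joint angles; "dq": joint speeds; "tau": joint torques, N m; "eef_pos": TCP position; "ee_rot": TCP orientation; "force": force on the tool from outside, world axes, zero at the start; "wrist_torque": the same for the moment, N m; "grip_width": opening from 0.0 (shut) to 1.0 (fully open); "grip_force": force on a finger pad.
Only numpy, scipy, OpenCV 4.12 (cv2) and the standard library are available. Lean on these libraries where they do the work, as an engineer would, in place of code of your own. Each camera call takes 0.05 s, during which the arm holds its last target. There are 200 camera calls.

### The job

Make up the two kits for the next jobs from the parts standing on the bench: the orange tray is the preamplifier kit and gets the battery, the small blue capacitor and the potentiometer; the green tray is the power supply kit and gets the big blue capacitor and the standing black one, the bigger of the two in the bigger pocket. Seat each part upright on the floor of its own pocket, the battery lined up with its rectangular pocket, and let go. The black capacitor lying on its side is a spare: leave it and the multimeter where they are.

Things in the scene. Friction and masses are not known exactly. Their poses are not given: they have to be found in the camera images.
- orange_tray: Long black tray, 3 pockets with orange floors, 82 x 162 mm. Fixed. Origin: centre of underside, z up, y along the tray, coloured strip on the -x side. Plate 13 mm high, rim 15, corner lugs 17.5; pocket floors at 4 mm. Pockets: battery, 32 (x) by 42 mm (y), at y = +47 mm; small blue capacitor, round, 34 mm across, at the origin; potentiometer, 50 (x) by 42 mm (y), at y = -47 mm.
- green_tray: Short black plastic tray, 2 round pockets with green floors, 82 x 136 mm. Fixed. Origin: centre of underside, z up, y along the tray, coloured strip on the -x side. Plate 13 mm high, rim 15, corner lugs 17.5; pocket floors at 4 mm. Pockets: big blue capacitor, 48 mm across, at y = +27 mm; standing black capacitor, 41 mm across, at y = -30.5 mm.
- battery: Block battery standing with its two terminals up on the brown board (3.5 mm above the bench), 18 mm (x) by 26 mm (y), 48 mm high, 45 g. Origin: centre of the underside, z up.
- potentiometer: Blue potentiometer standing on its can on the brown board (top at 3.5 mm), white shaft up, three tags on its -x side, 30 x 24 mm, 34 mm high, 25 g. Origin: on the underside; the shaft's axis stands 3 mm from the origin towards +x. About that axis: can 24 mm across up to 9 mm, bush 9 mm across from 9 to 16 mm, shaft 6 mm across above (does not turn). Grip by bush and shaft.
- blue_small: Small blue can capacitor standing upright on the brown board (3.5 mm above the bench), pale top, 18 mm in diameter, 30 mm high, 20 g. Origin: centre of the underside, z up.
- blue_big: Big blue can capacitor standing upright on the brown board (3.5 mm above the bench), pale top, 32 mm in diameter, 50 mm high, 20 g. Origin: centre of the underside, z up.
- black_cap: Black can capacitor standing upright on the brown board (3.5 mm above the bench), pale top, 25 mm in diameter, 42 mm high, 20 g. Origin: centre of the underside, z up.
- lying_cap: Black can capacitor lying on its side, axis along its y, 22 x 36 mm, 22 mm high: a spare, not needed for either kit. Origin: centre of the underside.
- meter: Dark grey multimeter lying face up on the bench, 138 mm (x) by 70 mm (y), 39 mm high, stays where it is. Origin: centre of the underside.

How it is judged (in metres and radians):
At the end, for the whole second after the job is handed in: Each part's origin within 13 mm of its own pocket's centre along both tray axes and under 8 mm above the tray's underside, upright within 0.15 rad, battery parallel to the tray within 0.35 rad, all released and at rest; lying capacitor and multimeter within 20 mm of their start (x of battery in the frame of orange_tray between -0.013 and 0.013 m and y of battery in the frame of orange_tray between 0.034 and 0.06 m and z of each of battery, blue_small, potentiometer in the frame of orange_tray below 0.008 m and angle between each of battery, blue_small, potentiometer, blue_big, black_cap's own z axis and vertical below 0.15 rad and linear speed of each of battery, blue_small, potentiometer, blue_big, black_cap below 0.02 m/s and x of blue_small in the frame of orange_tray between -0.013 and 0.013 m and y of blue_small in the frame of orange_tray between -0.013 and 0.013 m and x of potentiometer in the frame of orange_tray between -0.013 and 0.013 m and y of potentiometer in the frame of orange_tray between -0.06 and -0.034 m and x of blue_big in the frame of green_tray between -0.013 and 0.013 m and y of blue_big in the frame of green_tray between 0.014 and 0.04 m and z of each of blue_big, black_cap in the frame of green_tray below 0.008 m and x of black_cap in the frame of green_tray between -0.013 and 0.013 m and y of black_cap in the frame of green_tray between -0.0435 and -0.0175 m and angle between the x axis of battery and the x axis of orange_tray, either way round below 0.35 rad and distance of each of lying_cap, meter from where it was at the start of the episode below 0.02 m); the robot touches nothing.
It fails at once if the lying black capacitor is moved by more than 20 mm (distance of lying_cap from where it was at the start of the episode above 0.02 m).
It fails at once if the multimeter is moved by more than 20 mm (distance of meter from where it was at the start of the episode above 0.02 m).
It also fails if it takes over 112 s, if anything falls off the work surface, if the arm or the gripper's body presses on something with over 40 N, if the wrist force passes 120 N, or if a joint passes its speed limit or range.

## Working session

There is one attempt and no reset: what is moved stays moved. The work goes in short steps, Python scripts to look and compute and a tool call to move; the robot and the scene stay as the last step left them, time stands still between calls to the robot, and variables do not carry over. Pictures are saved under pics/ and viewed, at most 14 in all, crops included, and the job is handed in when it is done.

Besides the shell and the picture viewer there is one more tool, called after "Request:" as name(argument=value, ...) on one line, values as JSON. jog_arm: Moves the arm, as the interface text tells. Shifts and turns lie within -1 to 1; 1 stands for 0.4 m of shift or pi/2 rad of turn. Its arguments: {"type":"object","properties":{"series":{"type":"string"},"grip_force":{"type":"number"}},"required":["series"]}

```bash
mkdir -p pics; cat > h.py <<'E'
import numpy as np, cv2, pickle
from rig import *
def ray(c,p):
    K=np.array(c["intrinsics"]);R=np.array(c["R"]);t=np.array(c["t"])
    d=np.linalg.inv(K)@[p[1],p[0],1.]
    return -R.T@t, R.T@d
def at_z(c,p,z):
    o,d=ray(c,p); return o+d*(z-o[2])/d[2]
def proj(c,X):
    q=np.array(c["K"] if "K" in c else c["intrinsics"])@(np.array(c["R"])@np.array(X,float)+np.array(c["t"]));return q[:2]/q[2]
E
python3 - <<'E'
from h import *
print(sense())
for n in("top","side"):
    c=capture(n);cv2.imwrite(f"pics/{n}0.png",c["img"][...,::-1]);pickle.dump(c,open(n+"0.pkl","wb"))
    print(n,-np.array(c["R"]).T@c["t"],np.array(c["R"])[2])
    for l in["orange_tray","green_tray","battery","potentiometer","blue_small","blue_big","black_cap","lying_cap","meter"]:
        for f in(mark_of,):
            print(l,[(np.round(r["point"],1),round(r["confidence"],2),np.round(at_z(c,r["point"],3.5 if 'tray' not in l else 0)[:2])) for r in f(l,c)[:2]])
        print('  reg',[(np.round(r["point"],1),round(r["confidence"],2),int(r["region"].sum())) for r in regions_of(l,c)[:2]])
E
```

```text
{'time_s': 0.0, 'joints': array([ 1.12159546e+00,  3.13474829e-01,  1.49845789e+00, -2.04828597e-05,
        1.33099200e+00, -2.23411023e-01]), 'dq': array([ 0.00018335,  0.00031078, -0.00024416, -0.00117134,  0.00103936,
       -0.00130432]), 'tau': array([-8.20798032e-04, -4.12276196e+01, -2.59739131e+01, -1.48974304e-04,
        4.32958695e-03,  4.04844670e-06]), 'eef_pos': array([117.45100389, 511.44881246, 249.71452157]), 'ee_rot': array([-2.10403167e-04,  1.12652812e-01,  9.93634188e-01, -6.32005284e-04]), 'force': array([-0.24295611, -0.25790605,  0.13342704]), 'wrist_torque': array([-0.05135149, -0.01876532,  0.00082065]), 'grip_force': 0.0, 'grip_width': 0.9981523082042537}
top [ 275.00638471  -20.77270238 1155.43421647] [ 0.22115166 -0.00678434 -0.97521583]
orange_tray [(array([147. , 356.5]), 0.9, array([ 651., -131.]))]
  reg [(array([202.7, 274.4]), 0.64, 123), (array([145.4, 356.1]), 0.63, 2308)]
green_tray [(array([160.7, 279.8]), 0.76, array([619.,  49.]))]
  reg [(array([158.9, 281.2]), 0.68, 2054)]
battery [(array([217.6, 233.8]), 0.65, array([485., 153.]))]
  reg [
[... 1154 characters left out ...]
80.4, 412.9]), 0.68, array([405., 143.]))]
  reg [(array([274.8, 410.5]), 0.69, 238)]
blue_small [(array([220.4, 378.6]), 0.69, array([466., -74.])), (array([254.4, 349.6]), 0.44, array([508.,  74.]))]
  reg [(array([217.4, 378. ]), 0.51, 160)]
blue_big [(array([228.1, 337. ]), 0.98, array([542., -27.]))]
  reg [(array([212.7, 338.5]), 0.61, 471), (array([242.8, 291. ]), 0.37, 2162)]
black_cap [(array([253., 351.]), 0.9, array([506.,  69.]))]
  reg [(array([240.6, 348.2]), 0.56, 375)]
lying_cap [(array([241.5, 393.8]), 0.53, array([435.,  15.]))]
  reg [(array([241. , 395.6]), 0.54, 224)]
meter [(array([193.8, 381. ]), 0.75, array([ 467., -224.]))]
  reg [(array([187.4, 382.1]), 0.77, 1282)]
```

```bash
python3 - <<'E'
from h import *
a=cv2.imread("pics/top0.png")[110:270,190:450];cv2.imwrite("pics/t1.png",cv2.resize(a,None,fx=3,fy=3,interpolation=2))
a=cv2.imread("pics/side0.png")[160:310,220:460];cv2.imwrite("pics/s1.png",cv2.resize(a,None,fx=3.3,fy=3.3,interpolation=2))
E
```

```text
(no output)
```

View pics/t1.png

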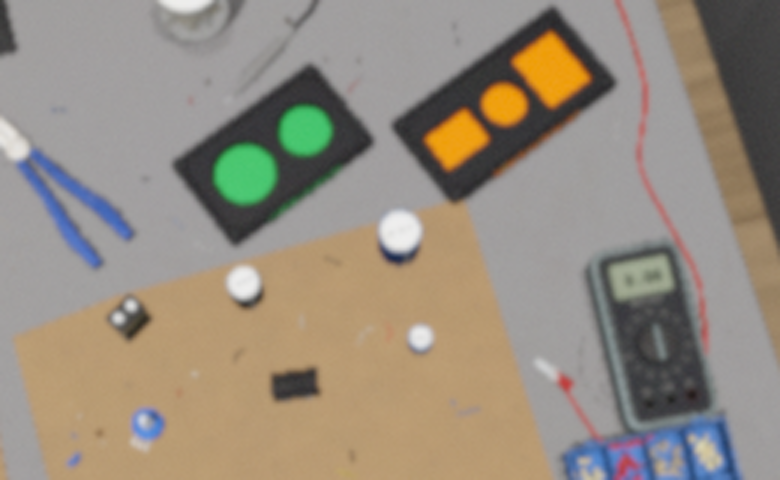

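View pics/s1.png

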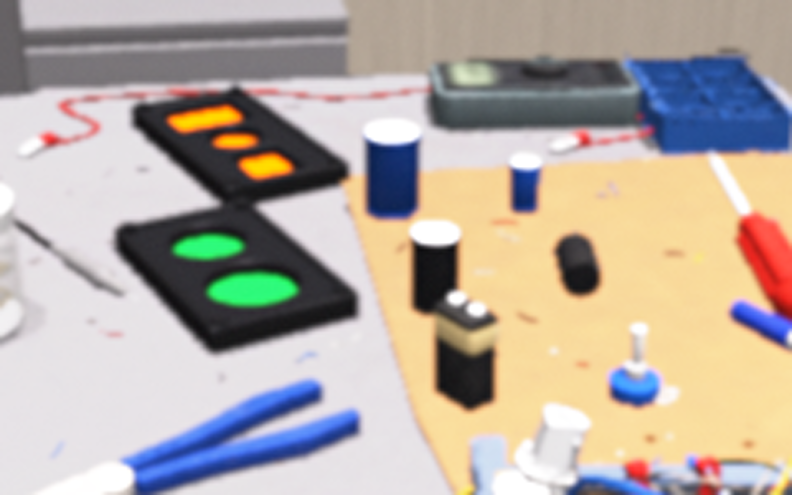

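```bash
cat > fit.py <<'E'
from h import *
from scipy.optimize import minimize
C=[pickle.load(open(n+"0.pkl","rb")) for n in("top","side")]
circ=lambda y,d:[(d/2*np.cos(a),y+d/2*np.sin(a)) for a in np.linspace(0,6.28,40)]
rect=lambda y,w,h:[(w/2,y-h/2),(w/2,y+h/2),(-w/2,y+h/2),(-w/2,y-h/2)]
T={"orange":([rect(47,32,42),circ(0,34),rect(-47,50,42)],(5,22)),"green":([circ(27,48),circ(-30.5,41)],(45,85))}
G={"orange":(649,-134),"green":(618,48)}
S=4
def poly(c,pts,z,p):
    ca,sa=np.cos(p[2]),np.sin(p[2])
    return np.array([proj(c,(p[0]+ca*x-sa*y,p[1]+sa*x+ca*y,z)) for x,y in pts])
def mask(c,pts,z,p):
    m=np.zeros((400*S,640*S),np.uint8);cv2.fillPoly(m,[np.round((poly(c,pts,z,p)+.5)*S*16).astype(int)],1,shift=4);return m
for k,(P,hr) in T.items():
    M=[]
    for c in C:
        h=cv2.cvtColor(c["img"],cv2.COLOR_RGB2HSV);m=cv2.inRange(h,(hr[0],130,130),(hr[1],255,255))
        g=proj(c,(*G[k],5));R=np.zeros_like(m);cv2.circle(R,(int(g[0]),int(g[1])),55,255,-1)
        m&=R; m=cv2.morphologyEx(m,cv2.MORPH_OPEN,np.ones((3,3)))
        M.append(cv2.resize(m,None,fx=S,fy=S,interpolation=cv2.INTER_LINEAR)>127)
    def cost(p,cs=(0,1)):
        s=0
        for i in cs:
            r=np.zeros(M[i].shape,bool)
            for q in P: r|=(mask(C[i],q,4,p)&mask(C[i],q,13,p))>0
            s-= (r&M[i]).sum()/(r|M[i]).sum()
        return s
    for cs in((0,1),(0,),(1,)):
        best=min((minimize(cost,(*G[k],y),args=(cs,),method="Nelder-Mead",options=dict(initial_simplex=np.array([(*G[k],y),(G[k][0]+12,G[k][1],y),(G[k][0],G[k][1]+12,y),(*G[k],y+.25)]),xatol=.05)) for y in ((.6,1,2.5,-.6,-1,-2.5) if len(cs)==2 else (best.x[2],))),key=lambda r:r.fun)
        print(k,cs,np.round(best.x,3),round(best.fun,3))
# white tops
for n,h,g in(("blue_small",33.5,(468,-73)),("blue_big",53.5,(545,-38)),("black_cap",45.5,(506,65)),("pot",37.5,(407,138)),("battery",51.5,(483,155))):
    for c in C:
        u=proj(c,(*g,h));hsv=cv2.cvtColor(c["img"],cv2.COLOR_RGB2HSV)
        m=cv2.inRange(hsv,(0,0,165),(180,60,255));w=np.zeros_like(m);cv2.circle(w,(int(u[0]),int(u[1])),14,255,-1);m&=w
        N,L,st,ce=cv2.connectedComponentsWithStats(m)
        print(n,np.round(u),[(st[i,4],np.round(ce[i],1),np.round(at_z(c,ce[i][::-1],h)[:2],1)) for i in range(1,N) if st[i,4]>4])
E
python3 fit.py
```

```text
orange (0, 1) [ 6.56348e+02 -1.32803e+02  6.44000e-01] -0.914
orange (0,) [ 6.54636e+02 -1.32992e+02  6.54000e-01] -0.828
orange (1,) [ 663.058 -133.142    0.919] -0.116
green (0, 1) [616.597  47.186   0.632] -1.641
green (0,) [617.074  47.028   0.633] -0.938
green (1,) [615.545  50.429   0.647] -0.715
blue_small [334. 222.] [(np.int32(71), array([329.8, 221.7]), array([468.1, -63.8]))]
blue_small [378. 206.] [(np.int32(307), array([378. , 204.6]), array([468.7, -81.6]))]
blue_big [318. 186.] [(np.int32(208), array([322. , 185.8]), array([545. , -47.2]))]
blue_big [336. 201.] [(np.int32(422), array([335.2, 198.1]), array([548.8, -53.4]))]
black_cap [271. 204.] [(np.int32(151), array([270.1, 201.9]), array([511.4,  67.5]))]
black_cap [352. 229.] [(np.int32(5), array([340., 226.]), array([526.5,  54.5])), (np.int32(106), array([351.5, 229.8]), array([505.9,  66.8]))]
pot [237. 250.] [(np.int32(54), array([236.5, 252.5]), array([401.4, 139.9])), (np.int32(17), array([238., 250.]), array([406.8, 136.8]))]
pot [413. 259.] [(np.int32(75), array([413. , 265.3]), array([407.9, 158.3]))]
battery [230. 214.] [(np.int32(10), array([235.9, 205.7]), array([502.2, 141.6])), (np.int32(21), array([223.3, 209.7]), array([493.5, 168.8])), (np.int32(11), array([233.1, 211.4]), array([489.6, 147.5])), (np.int32(10), array([228.8, 215.5]), array([480.5, 156.6]))]
battery [361. 252.] [(np.int32(51), array([361.3, 251.5]), array([483.2, 152.7]))]
```

```bash
python3 - <<'E'
from h import *
c=capture("wrist");print(c["intrinsics"],c["R"],c["t"]);cv2.imwrite("pics/w0.png",c["img"][...,::-1])
E
```

```text
[[309.70691629   0.         321.75289623]
 [  0.         309.70691629 197.57723678]
 [  0.           0.           1.        ]] [[ 2.23651906e-01  9.74669085e-01 -2.32317381e-05]
 [ 9.29154349e-01 -2.13200693e-01  3.02022614e-01]
 [ 2.94367152e-01 -6.75695191e-02 -9.53300761e-01]] [-524.85310596  -37.73000087  380.30986987]
```

View pics/w0.png

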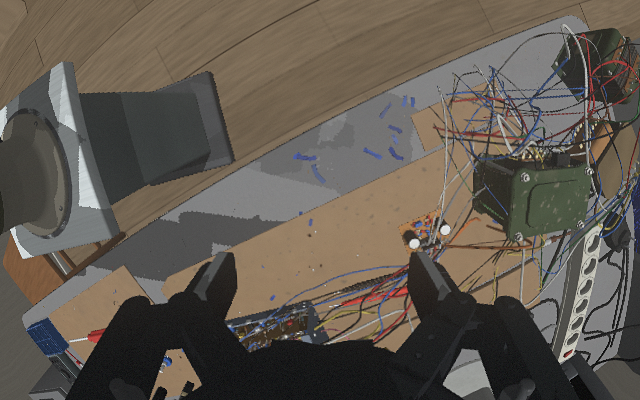

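```bash
cat > m2.py <<'E'
from h import *
C=[pickle.load(open(n+"0.pkl","rb")) for n in("top","side")]
for n,h,a,b in(("big",53.5,(400,229),(392,130)),("small",33.5,(421,337),(526,160)),("black",45.5,(245,283),(435,233)),("pot",37.5,(150,417),(639,327)),("t1",51.5,(119,318),(457,298)),("t2",51.5,(131,301),(476,309))):
    p=((a[1]+.5)/3-.5+110,(a[0]+.5)/3-.5+190);q=((b[1]+.5)/3.3-.5+160,(b[0]+.5)/3.3-.5+220)
    o1,d1=ray(C[0],p);o2,d2=ray(C[1],q)
    A=np.stack([d1,-d2],1);s=np.linalg.lstsq(A,o2-o1,rcond=None)[0];x1=o1+s[0]*d1;x2=o2+s[1]*d2
    print(n,np.round(at_z(C[0],p,h)[:2],1),np.round(at_z(C[1],q,h)[:2],1),"tri",np.round((x1+x2)/2,1),np.round(x1-x2,1))
E
python3 m2.py
sed -i 's/m=cv2.morphologyEx.*$/N,L,st,ce=cv2.connectedComponentsWithStats(m);m=np.isin(L,[i for i in range(1,N) if st[i,4]>40 and st[i,4]\/st[i,2]\/st[i,3]>.55]).astype(np.uint8)*255;print(k,[(st[i,4],np.round(ce[i])) for i in range(1,N)])/;/^# white/,$d' fit.py; python3 fit.py
```

```text
big [544.5 -49.3] [542.1 -49.2] tri [543.2 -49.4  53.7] [2.2 0.1 0.5]
small [467.4 -64.2] [465.9 -63.8] tri [466.7 -64.2  33.5] [ 1.5 -0.1  0.3]
black [506.6  64.7] [505.8  68.6] tri [506.5  64.8  43.8] [ 0.8 -0.   0.2]
pot [409.7 133.2] [407.  138.3] tri [408.3 133.7  35.3] [ 3.2 -0.4  0.3]
t1 [480.1 155.4] [488.2 148.5] tri [483.8 155.   54.1] [-8.   0.2 -1.5]
t2 [492.6 147. ] [479.1 157.7] tri [486.4 147.7  47.6] [13.5 -0.6  2.6]
orange [(np.int32(397), array([373., 133.])), (np.int32(181), array([358., 144.])), (np.int32(271), array([342., 156.]))]
orange [(np.int32(89), array([282., 196.])), (np.int32(48), array([291., 202.])), (np.int32(68), array([300., 210.]))]
orange (0, 1) [ 6.55189e+02 -1.31566e+02  6.41000e-01] -0.897
orange (0,) [ 6.55652e+02 -1.32238e+02  6.44000e-01] -0.824
orange (1,) [ 652.303 -126.593    0.865] -0.1
green [(np.int32(229), array([291., 153.])), (np.int32(326), array([271., 168.]))]
green [(np.int32(127), array([283., 234.])), (np.int32(220), array([296., 247.]))]
green (0, 1) [616.584  47.296   0.628] -1.637
green (0,) [616.755  47.206   0.634] -0.938
green (1,) [615.215  50.219   0.637] -0.711
```

```bash
python3 - <<'E'
from h import *
C=[pickle.load(open(n+"0.pkl","rb")) for n in("top","side")]
def pk(t,y): return np.array([t[0]-np.sin(t[2])*y,t[1]+np.cos(t[2])*y,4])
o=(655,-132,.644);g=(616.5,47.5,.633)
for n,t,y in(("bat",o,47),("bs",o,0),("pot",o,-47),("bb",g,27),("bk",g,-30.5)): print(n,np.round(pk(t,y),1),*[np.round(proj(c,pk(t,y)),1) for c in C])
for c,l in((C[0],[(133,373),(144,358),(156,342)]),(C[1],[(196,282),(202,291),(210,300)])): print([np.round(at_z(c,p,4)[:2]) for p in l])
from scipy.spatial.transform import Rotation as R
s=sense();q=s["ee_rot"];M=R.from_quat([*q[1:],q[0]]).as_matrix();print(np.round(M,4))
E
```

```text
bat [626.8 -94.4   4. ] [341.4 156.6] [299.7 211.8]
bs [ 655. -132.    4.] [357.1 145. ] [290.2 204.3]
pot [ 683.2 -169.6    4. ] [372.7 133.4] [281.4 197.4]
bb [600.5  69.3   4. ] [271.1 168. ] [295.5 249.3]
bk [634.5  22.9   4. ] [291.1 153.8] [282.3 236.4]
[array([ 684., -170.]), array([ 657., -134.]), array([628., -96.])]
[array([ 684., -178.]), array([ 656., -145.]), array([ 628., -104.])]
[[-0.9746  0.2239 -0.    ]
 [ 0.2239  0.9746 -0.    ]
 [ 0.     -0.     -1.    ]]
```

```bash
cat >> h.py <<'E'
from scipy.spatial.transform import Rotation as Rot
def plan(*wp):
    "wp: (x,y,z,jaw angle); prints shift/turn in tool units from the current pose"
    s=sense();q=s["ee_rot"];M=Rot.from_quat([*q[1:],q[0]]).as_matrix();p=s["eef_pos"]
    print("now",np.round(p,1),"jaw",round(np.arctan2(M[1,1],M[0,1]),3),"t",round(s["time_s"],2),"w",round(s["grip_width"]*85,1),"gf",round(s["grip_force"],1),"j6",round(s["joints"][5],2))
    for w in wp:
        a=w[3];y=np.array([np.cos(a),np.sin(a),0]);z=np.array([0,0,-1.]);T=np.stack([np.cross(y,z),y,z],1)
        r=Rot.from_matrix(M.T@T).as_rotvec()/(np.pi/2);d=M.T@(np.array(w[:3])-p)/400
        print(w,"->",np.round(d,3),np.round(r,3))
def wproj(c,X):
    v=np.array(c["R"])@np.array(X,float)+c["t"];K=np.array(c["intrinsics"]);n=np.hypot(v[0],v[1]);th=np.arctan2(n,v[2])
    return K[0,0]*th*v[:2]/n+K[:2,2]
def w_at_z(c,p,z):
    K=np.array(c["intrinsics"]);u=(np.array([p[1],p[0]])-K[:2,2])/K[0,0];th=np.hypot(*u)
    d=np.array(c["R"]).T@np.array([*(u/th*np.sin(th)),np.cos(th)]);o=-np.array(c["R"]).T@c["t"];return o+d*(z-o[2])/d[2]
E
python3 -c "
from h import *
plan((408,136,150,.93))"
```

```text
now [117.6 511.7 250.3] jaw 1.345 t 1.95 w 85.3 gf 0.0 j6 -0.22
(408, 136, 150, 0.93) -> [-0.918 -0.753  0.251] [-0.     0.     0.264]
```

Request:
jog_arm(series="-0.918 -0.753 0.1 0 0 0.264 0.3; -0.918 -0.753 0.1 0 0 0.264 0.3; -0.918 -0.753 0.1 0 0 0.264 0.3; -0.918 -0.753 0.1 0 0 0.264 0.3; -0.918 -0.753 0.1 0 0 0.264 0.3; -0.918 -0.753 0.1 0 0 0.264 0.3; -0.918 -0.753 0.1 0 0 0.264 0.3; -0.918 -0.753 0.251 0 0 0.264 0.3; -0.918 -0.753 0.251 0 0 0.264 0.3; -0.918 -0.753 0.251 0 0 0.264 0.3; -0.918 -0.753 0.251 0 0 0.264 0.3; -0.918 -0.753 0.251 0 0 0.264 0.3", grip_force=40)

```text
time_s: 3.45
eef_pos: [408.1, 136.7, 151.0]
ee_rot: [0.001, 0.314, 0.949, 0.0]
force: [-0.6, 0.6, -0.6]
grip_width: 0.651
grip_force: 0.0
```

```bash
python3 - <<'E'
from h import *
plan()
c=capture("wrist");pickle.dump(c,open("w1.pkl","wb"));im=c["img"][...,::-1].copy()
for n,X in(("big",(543.5,-49.3,53.5)),("small",(466.7,-64,33.5)),("black",(506.3,66,45.5)),("pot",(408.3,135,37.5)),("t1",(480,156,51.5)),("t2",(490,148,51.5))):
    u=wproj(c,X);print(n,np.round(u,1));cv2.circle(im,(int(u[0]),int(u[1])),3,(0,0,255),1)
cv2.imwrite("pics/w1.png",im)
E
```

```text
now [408.1 136.7 151. ] jaw 0.932 t 3.45 w 55.3 gf 0.0 j6 -0.88
big [262. 389.]
small [209.2 342. ]
black [324.3 324.4]
pot [321.  203.1]
t1 [392.5 259.4]
t2 [390.5 272.4]
```

View pics/w1.png

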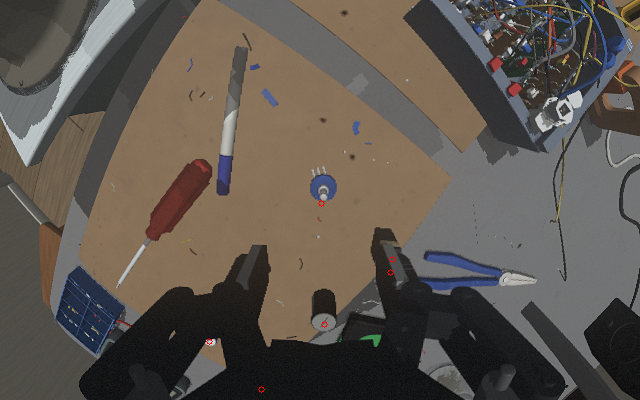

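```bash
python3 - <<'E'
from h import *
c=pickle.load(open("w1.pkl","rb"))
for p in((196,323.5),(198,323.5)):print(w_at_z(c,p,37.5))
print("can",w_at_z(c,(187,323.5),8),"black",w_at_z(c,(322,324),45.5))
a=c["img"][160:220,290:360,::-1];cv2.imwrite("pics/w1c.png",cv2.resize(a,None,fx=8,fy=8,interpolation=2))
E
```

```text
[404.64840092 140.16883053  37.5       ]
[406.002105   139.16711433  37.5       ]
can [405.40786915 139.83734717   8.        ] black [503.62285271  67.57093139  45.5       ]
```

View pics/w1c.png

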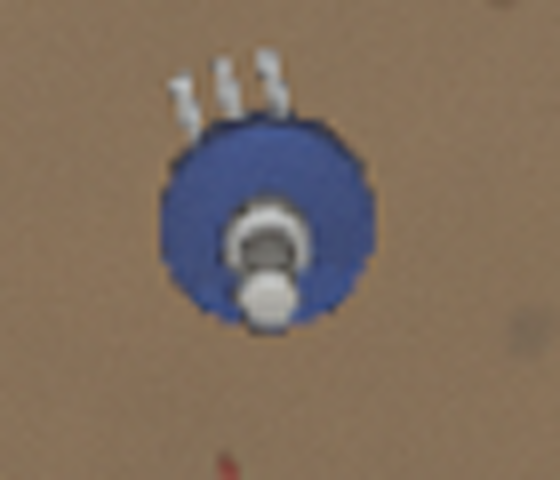

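```bash
python3 -c "
from h import *
plan((405.3,139.8,39,.93),(405.3,139.8,125,.93))"
```

```text
now [408.1 136.6 150.8] jaw 0.932 t 3.5 w 55.5 gf 0.0 j6 -0.88
(405.3, 139.8, 39, 0.93) -> [0.011 0.002 0.279] [0.001 0.001 0.001]
(405.3, 139.8, 125, 0.93) -> [0.01  0.002 0.064] [0.001 0.001 0.001]
```

Request:
jog_arm(series="0.01 0.002 0.15 0 0 0 0.3; 0.011 0.002 0.22 0 0 0 0.3; 0.011 0.002 0.279 0 0 0 0.3; 0.011 0.002 0.279 0 0 0 -0.3; 0.011 0.002 0.279 0 0 0 -0.6; 0.011 0.002 0.279 0 0 0 -0.8; 0.011 0.002 0.279 0 0 0 -1; 0.011 0.002 0.279 0 0 0 -1; 0.011 0.002 0.279 0 0 0 -1; 0.011 0.002 0.279 0 0 0 -1; 0.011 0.002 0.279 0 0 0 -1", grip_force=40)

```text
time_s: 4.88
eef_pos: [405.5, 139.3, 39.1]
ee_rot: [0.001, 0.315, 0.949, 0.0]
force: [-0.0, 0.8, 8.2]
grip_width: 0.044
grip_force: 39.6
```

```bash
python3 -c "
from h import *
plan((405.3,139.8,130,.93),(683.2,-169.6,130,.644),(683.2,-169.6,42,.644))"
```

```text
now [405.5 139.3  39.1] jaw 0.93 t 4.88 w 3.7 gf 39.6 j6 -0.87
(405.3, 139.8, 130, 0.93) -> [ 0.001  0.001 -0.227] [0.001 0.001 0.   ]
(683.2, -169.6, 130, 0.644) -> [-1.018 -0.204 -0.226] [0.001 0.001 0.182]
(683.2, -169.6, 42, 0.644) -> [-1.018 -0.204 -0.006] [0.001 0.001 0.182]
```

Request:
jog_arm(series="0 0 -0.1 0 0 0 -1; 0 0 -0.227 0 0 0 -1; 0 0 -0.227 0 0 0 -1; -0.5 -0.1 -0.226 0 0 0.1 -1; -0.5 -0.1 -0.226 0 0 0.1 -1; -0.5 -0.1 -0.226 0 0 0.1 -1; -0.5 -0.1 -0.226 0 0 0.1 -1; -0.5 -0.1 -0.226 0 0 0.1 -1; -1 -0.204 -0.226 0 0 0.182 -1; -1 -0.204 -0.226 0 0 0.182 -1; -1 -0.204 -0.226 0 0 0.182 -1; -1 -0.204 -0.226 0 0 0.182 -1; -1 -0.204 -0.226 0 0 0.182 -1; -1 -0.204 -0.226 0 0 0.182 -1")

```text
time_s: 6.62
eef_pos: [676.3, -163.3, 128.7]
ee_rot: [-0.001, 0.446, 0.895, 0.0]
force: [-0.5, -0.1, -0.0]
grip_width: 0.043
grip_force: 39.2
```

```bash
python3 - <<'E'
from h import *
plan((683.2,-169.6,80,.644),(683.2,-169.6,41,.644),(683.2,-169.6,125,.644))
c=capture("wrist");im=c["img"][...,::-1].copy()
for X in((683.2,-169.6,4),(655,-132,4),(626.8,-94.4,4)):
    u=wproj(c,X);print(u);cv2.circle(im,(int(u[0]),int(u[1])),3,(255,0,255),1)
cv2.imwrite("pics/w2.png",im)
E
```

```text
now [ 676.3 -163.3  128.7] jaw 0.646 t 6.62 w 3.7 gf 39.2 j6 -1.05
(683.2, -169.6, 80, 0.644) -> [-0.023  0.004  0.122] [-0.    -0.001  0.001]
(683.2, -169.6, 41, 0.644) -> [-0.023  0.004  0.219] [-0.    -0.001  0.001]
(683.2, -169.6, 125, 0.644) -> [-0.023  0.004  0.009] [-0.    -0.001  0.001]
[325.27979864 207.84713922]
[325.62018032 153.03646633]
[325.89826123  94.89545782]
```

View pics/w2.png

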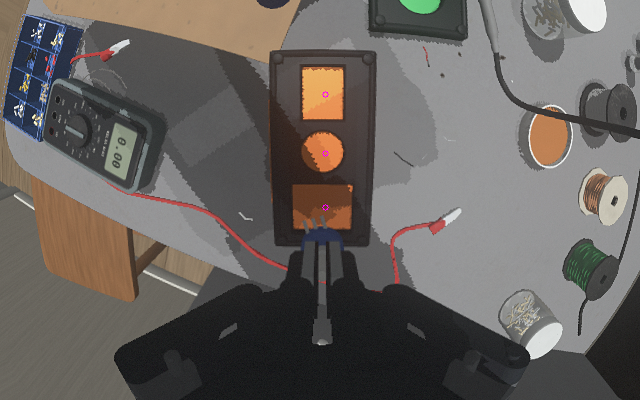

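Request:
jog_arm(series="-0.023 0.001 0.05 0 0 0 -1; -0.023 0.001 0.122 0 0 0 -1; -0.023 0.001 0.18 0 0 0 -1; -0.023 0.001 0.219 0 0 0 -1; -0.023 0.001 0.222 0 0 0 -1; -0.023 0.001 0.222 0 0 0 -1")

```text
time_s: 7.42
eef_pos: [682.8, -172.4, 39.7]
ee_rot: [-0.0, 0.447, 0.895, 0.0]
force: [0.9, -0.6, -0.3]
grip_width: 0.046
grip_force: 61.5
```

Request:
jog_arm(series="0 0 0 0 0 0 -0.8; 0 0 0 0 0 0 -0.5; 0 0 0 0 0 0 0; 0 0 0 0 0 0 0.1; 0 0 -0.1 0 0 0 0.3; 0 0 -0.215 0 0 0 0.3; 0 0 -0.215 0 0 0 0.3")

```text
time_s: 8.3
eef_pos: [684.3, -173.0, 130.5]
ee_rot: [0.004, 0.447, 0.895, 0.0]
force: [0.9, -0.4, -0.4]
grip_width: 0.652
grip_force: 0.0
```

```bash
python3 - <<'E'
from h import *
# black cap and big next
plan((467,-64,125,.644),(467,-64,36.5,.644))
c=capture("wrist");pickle.dump(c,open("w3.pkl","wb"));cv2.imwrite("pics/w3.png",c["img"][...,::-1]);
c=capture("top");u=proj(c,(670,-150,4)).astype(int);a=c["img"][u[1]-40:u[1]+40,u[0]-50:u[0]+50,::-1];cv2.imwrite("pics/t3.png",cv2.resize(a,None,fx=5,fy=5))
E
```

```text
now [ 684.3 -173.   130.5] jaw 0.645 t 8.3 w 55.4 gf 0.0 j6 -1.06
(467, -64, 125, 0.644) -> [ 0.544 -0.271  0.009] [0.002 0.004 0.   ]
(467, -64, 36.5, 0.644) -> [ 0.546 -0.271  0.23 ] [0.002 0.004 0.   ]
```

View pics/w3.png

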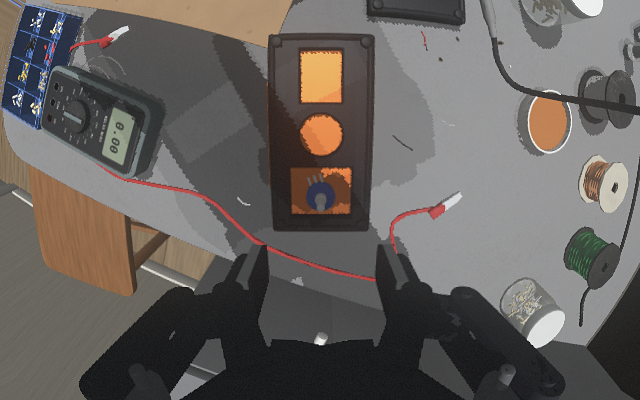

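Request:
jog_arm(series="0.3 -0.15 0 0 0 0 0.3; 0.546 -0.271 0 0 0 0 0.3; 0.546 -0.271 0 0 0 0 0.3; 0.546 -0.271 0.01 0 0 0 0.3; 0.546 -0.271 0.01 0 0 0 0.3; 0.546 -0.271 0.01 0 0 0 0.3; 0.546 -0.271 0.01 0 0 0 0.3")

```text
time_s: 9.28
eef_pos: [465.7, -63.5, 121.7]
ee_rot: [0.0, 0.447, 0.895, -0.0]
force: [-0.4, 0.7, 0.2]
grip_width: 0.648
grip_force: 0.0
```

```bash
python3 - <<'E'
from h import *
c=capture("wrist");pickle.dump(c,open("w4.pkl","wb"));im=c["img"][...,::-1].copy()
for n,X in(("small",(466.7,-64,33.5)),("big",(543.5,-49.3,53.5)),("black",(506.3,66,45.5))):
    u=wproj(c,X);print(n,np.round(u,1));cv2.circle(im,(int(u[0]),int(u[1])),3,(0,0,255),1)
cv2.imwrite("pics/w4.png",im)
for l,h in(("blue_small",3.5),("blue_big",3.5),("black_cap",3.5)):
    print(l,[(np.round(r["point"]),np.round(w_at_z(c,r["point"],h)),round(r["confidence"],2)) for r in mark_of(l,c)[:2]])
plan((467,-64,36.5,.644))
E
```

```text
small [324.  213.7]
big [419.1 266.2]
black [481.6 110.1]
blue_small [(array([198., 324.]), array([465., -62.,   4.]), 0.97)]
blue_big [(array([234., 399.]), array([538., -49.,   4.]), 0.81)]
black_cap [(array([105., 457.]), array([505.,  68.,   4.]), 0.87)]
now [465.2 -63.2 121.7] jaw 0.644 t 9.47 w 55.2 gf 0.0 j6 -1.03
(467, -64, 36.5, 0.644) -> [-0.004  0.002  0.213] [-0. -0.  0.]
```

View pics/w4.png

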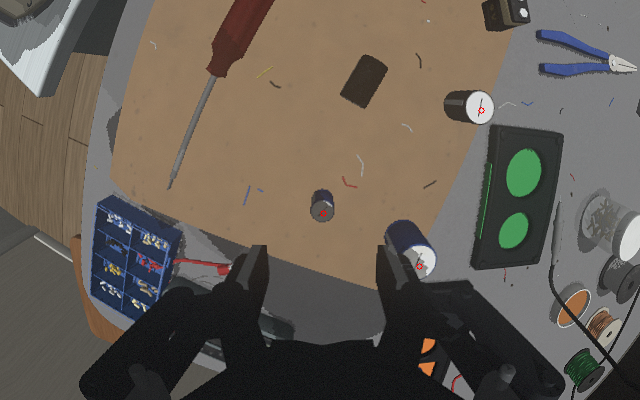

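Request:
jog_arm(series="-0.003 0.001 0.1 0 0 0 0.2; -0.003 0.001 0.17 0 0 0 0.2; -0.003 0.001 0.213 0 0 0 0; -0.003 0.001 0.213 0 0 0 -0.4; -0.003 0.001 0.213 0 0 0 -0.7; -0.003 0.001 0.213 0 0 0 -1; -0.003 0.001 0.213 0 0 0 -1; -0.003 0.001 0.213 0 0 0 -1; -0.003 0.001 0.213 0 0 0 -1; -0.003 0.001 0.1 0 0 0 -1; -0.003 0.001 -0.02 0 0 0 -1; -0.003 0.001 -0.02 0 0 0 -1")

```text
time_s: 10.98
eef_pos: [467.4, -64.1, 132.7]
ee_rot: [0.003, 0.447, 0.895, 0.0]
force: [-0.2, -0.1, -1.6]
grip_width: 0.194
grip_force: 39.2
```

```bash
python3 -c "
from h import *
plan((654.5,-132.5,130,.644),(654.5,-132.5,38,.644))"
```

```text
now [467.4 -64.1 132.7] jaw 0.645 t 10.97 w 16.5 gf 39.2 j6 -1.03
(654.5, -132.5, 130, 0.644) -> [-0.418  0.271  0.01 ] [0.002 0.004 0.   ]
(654.5, -132.5, 38, 0.644) -> [-0.416  0.27   0.24 ] [0.002 0.004 0.   ]
```

Request:
jog_arm(series="-0.2 0.135 0 0 0 0 -1; -0.416 0.27 0 0 0 0 -1; -0.416 0.27 0 0 0 0 -1; -0.416 0.27 0 0 0 0 -1; -0.416 0.27 0 0 0 0 -1; -0.416 0.27 0.05 0 0 0 -1; -0.416 0.27 0.12 0 0 0 -1; -0.416 0.27 0.18 0 0 0 -1; -0.416 0.27 0.22 0 0 0 -1; -0.416 0.27 0.235 0 0 0 -1; -0.416 0.27 0.24 0 0 0 -1; -0.416 0.27 0.24 0 0 0 -1")

```text
time_s: 12.48
eef_pos: [651.8, -131.7, 37.4]
ee_rot: [-0.0, 0.447, 0.895, -0.0]
force: [-14.2, 2.6, 22.8]
grip_width: 0.19
grip_force: 41.8
```

Request:
jog_arm(series="0 0 -0.006 0 0 0 -1; 0 0 -0.006 0 0 0 -1; 0 0 -0.006 0 0 0 -1")

```text
time_s: 12.85
eef_pos: [652.6, -131.9, 37.5]
ee_rot: [0.001, 0.447, 0.895, 0.0]
force: [-3.0, 1.5, 8.8]
grip_width: 0.192
grip_force: 40.1
```

```bash
python3 - <<'E'
from h import *
print(sense()["force"]);plan((654.5,-132.5,40,.644))
c=capture("wrist");w=c["img"][100:300,220:420,::-1]
s=capture("side");u=proj(s,(655,-132,20)).astype(int);b=s["img"][u[1]-40:u[1]+35,u[0]-50:u[0]+50,::-1]
cv2.imwrite("pics/c5.png",np.hstack([cv2.resize(w,(400,400),interpolation=2),cv2.resize(b,(400,400),interpolation=2)]))
E
```

```text
[-3.0495286   1.48545541  8.75093714]
now [ 652.6 -131.9   37.5] jaw 0.645 t 12.85 w 16.3 gf 40.1 j6 -1.02
(654.5, -132.5, 40, 0.644) -> [-0.004  0.003 -0.006] [0.    0.001 0.   ]
```

View pics/c5.png

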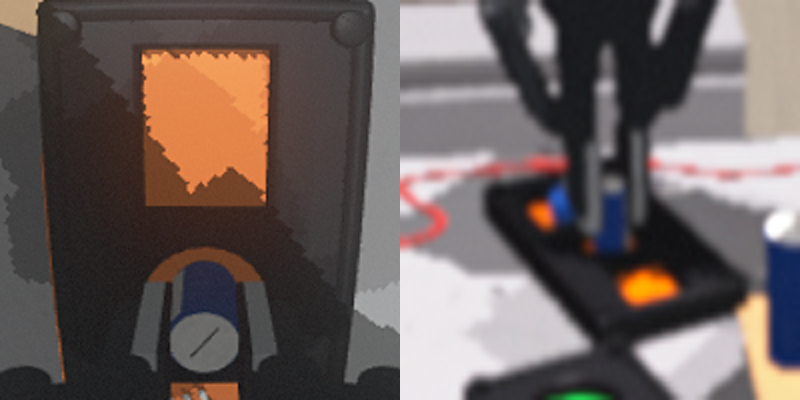

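Request:
jog_arm(series="0 0 -0.003 0 0 0 -0.5; 0 0 -0.003 0 0 0 -0.2; 0 0 -0.003 0 0 0 0; 0 0 -0.003 0 0 0 0; 0 0 -0.1 0 0 0 0.2; 0 0 -0.22 0 0 0 0.4; 0 0 -0.23 0 0 0 0.4; 0 0 -0.23 0 0 0 0.4")

```text
time_s: 13.95
eef_pos: [652.0, -131.7, 127.9]
ee_rot: [-0.0, 0.447, 0.895, -0.0]
force: [0.0, -0.6, -0.5]
grip_width: 0.697
grip_force: 0.0
```

```bash
python3 - <<'E'
from h import *
plan((542.5,-49,130,.644),(542.5,-49,42,.644))
c=capture("wrist");pickle.dump(c,open("w6.pkl","wb"))
u=wproj(c,(655,-132,34));print(u)
cv2.imwrite("pics/w6.png",c["img"][...,::-1])
E
```

```text
now [ 652.  -131.7  127.9] jaw 0.644 t 13.95 w 59.2 gf 0.0 j6 -1.02
(542.5, -49, 130, 0.644) -> [ 0.33  -0.095 -0.005] [-0. -0.  0.]
(542.5, -49, 42, 0.644) -> [ 0.33  -0.095  0.215] [-0. -0.  0.]
[326.32143514 212.42619825]
```

View pics/w6.png

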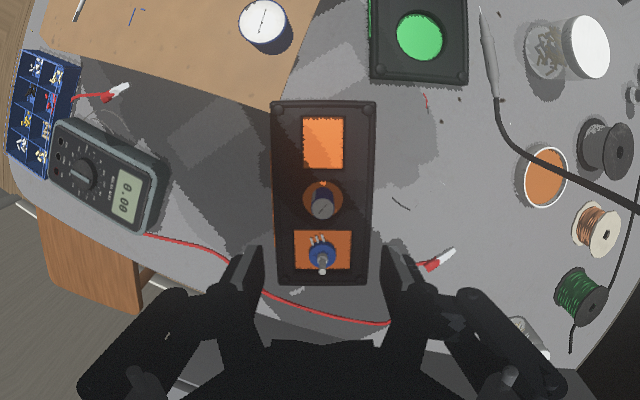

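Request:
jog_arm(series="0.165 -0.05 -0.005 0 0 0 0.5; 0.33 -0.095 -0.005 0 0 0 0.5; 0.33 -0.095 -0.005 0 0 0 0.5; 0.33 -0.095 -0.005 0 0 0 0.5; 0.33 -0.095 0.05 0 0 0 0.5; 0.33 -0.095 0.12 0 0 0 0.5; 0.33 -0.095 0.18 0 0 0 0.5; 0.33 -0.095 0.215 0 0 0 0.3; 0.33 -0.095 0.215 0 0 0 0; 0.33 -0.095 0.215 0 0 0 -0.3; 0.33 -0.095 0.215 0 0 0 -1; 0.33 -0.095 0.215 0 0 0 -1; 0.33 -0.095 0.215 0 0 0 -1; 0.33 -0.095 0.215 0 0 0 -1")

```text
time_s: 15.75
eef_pos: [542.9, -49.2, 42.9]
ee_rot: [0.001, 0.447, 0.895, 0.0]
force: [-0.1, -0.1, 5.6]
grip_width: 0.36
grip_force: 40.1
```

```bash
python3 - <<'E'
from h import *
plan((542.5,-49,140,.644),(600.5,69.3,140,.633),(600.5,69.3,43,.633))
E
```

```text
now [542.9 -49.2  42.9] jaw 0.644 t 15.75 w 30.6 gf 40.1 j6 -0.95
(542.5, -49, 140, 0.644) -> [ 0.001 -0.    -0.243] [0.    0.001 0.   ]
(600.5, 69.3, 140, 0.633) -> [ 0.15   0.293 -0.243] [0.    0.001 0.007]
(600.5, 69.3, 43, 0.633) -> [ 0.15   0.293 -0.   ] [0.    0.001 0.007]
```

Request:
jog_arm(series="0 0 -0.1 0 0 0 -1; 0 0 -0.24 0 0 0 -1; 0 0 -0.24 0 0 0 -1; 0.08 0.15 -0.243 0 0 0.007 -1; 0.15 0.293 -0.243 0 0 0.007 -1; 0.15 0.293 -0.243 0 0 0.007 -1; 0.15 0.293 -0.243 0 0 0.007 -1; 0.15 0.293 -0.243 0 0 0.007 -1; 0.15 0.293 -0.18 0 0 0.007 -1; 0.15 0.293 -0.1 0 0 0.007 -1; 0.15 0.293 -0.04 0 0 0.007 -1; 0.15 0.293 -0.01 0 0 0.007 -1; 0.15 0.293 0.002 0 0 0.007 -1; 0.15 0.293 0.002 0 0 0.007 -1; 0.15 0.293 0.002 0 0 0.007 -1")

```text
time_s: 17.62
eef_pos: [600.3, 68.5, 43.4]
ee_rot: [0.0, 0.452, 0.892, -0.0]
force: [-5.9, -1.8, 9.9]
grip_width: 0.366
grip_force: 40.9
```

Seated with light floor contact. Release, rise, then on to the black cap.

Request:
jog_arm(series="0 0 0 0 0 0 -0.1; 0 0 0 0 0 0 0.1; 0 0 0 0 0 0 0.3; 0 0 0 0 0 0 0.3; 0 0 -0.1 0 0 0 0.3; 0 0 -0.22 0 0 0 0.3; 0 0 -0.22 0 0 0 0.3")

```text
time_s: 18.5
eef_pos: [601.9, 69.2, 133.3]
ee_rot: [0.003, 0.452, 0.892, 0.001]
force: [0.4, 0.5, -0.0]
grip_width: 0.652
grip_force: 0.0
```

```bash
python3 - <<'E'
from h import *
plan((505.5,66.5,130,.644),(505.5,66.5,39,.644))
E
```

```text
now [601.9  69.2 133.3] jaw 0.634 t 18.5 w 55.4 gf 0.0 j6 -0.71
(505.5, 66.5, 130, 0.644) -> [ 0.137 -0.198  0.006] [ 0.003  0.003 -0.007]
(505.5, 66.5, 39, 0.644) -> [ 0.138 -0.2    0.234] [ 0.003  0.003 -0.007]
```

Request:
jog_arm(series="0.07 -0.1 0 0 0 0 0.3; 0.137 -0.199 0 0 0 0 0.3; 0.138 -0.2 0 0 0 0 0.3; 0.138 -0.2 0 0 0 0 0.3; 0.138 -0.2 0.06 0 0 0 0.3; 0.138 -0.2 0.14 0 0 0 0.3; 0.138 -0.2 0.2 0 0 0 0.3; 0.138 -0.2 0.234 0 0 0 0.2; 0.138 -0.2 0.234 0 0 0 -0.1; 0.138 -0.2 0.234 0 0 0 -0.3; 0.138 -0.2 0.234 0 0 0 -1; 0.138 -0.2 0.234 0 0 0 -1; 0.138 -0.2 0.234 0 0 0 -1; 0.138 -0.2 0.234 0 0 0 -1")

```text
time_s: 20.25
eef_pos: [503.8, 66.4, 36.9]
ee_rot: [0.001, 0.452, 0.892, 0.0]
force: [-0.1, 0.8, 5.9]
grip_width: 0.281
grip_force: 39.7
```

```bash
python3 - <<'E'
from h import *
plan((505.5,66.5,140,.633),(634.5,22.9,140,.633),(634.5,22.9,40,.633))
E
```

```text
now [503.8  66.4  36.9] jaw 0.633 t 20.25 w 23.8 gf 39.7 j6 -0.73
(505.5, 66.5, 140, 0.633) -> [-0.003  0.004 -0.258] [0.001 0.001 0.   ]
(634.5, 22.9, 140, 0.633) -> [-0.281  0.2   -0.257] [0.001 0.001 0.   ]
(634.5, 22.9, 40, 0.633) -> [-0.281  0.199 -0.007] [0.001 0.001 0.   ]
```

Request:
jog_arm(series="0 0 -0.1 0 0 0 -1; 0 0 -0.24 0 0 0 -1; 0 0 -0.257 0 0 0 -1; -0.14 0.1 -0.257 0 0 0 -1; -0.281 0.199 -0.257 0 0 0 -1; -0.281 0.199 -0.257 0 0 0 -1; -0.281 0.199 -0.257 0 0 0 -1; -0.281 0.199 -0.257 0 0 0 -1; -0.281 0.199 -0.18 0 0 0 -1; -0.281 0.199 -0.1 0 0 0 -1; -0.281 0.199 -0.04 0 0 0 -1; -0.281 0.199 -0.012 0 0 0 -1; -0.281 0.199 -0.001 0 0 0 -1; -0.281 0.199 -0.001 0 0 0 -1; -0.281 0.199 -0.001 0 0 0 -1")

```text
time_s: 22.12
eef_pos: [634.1, 23.1, 37.4]
ee_rot: [0.001, 0.452, 0.892, 0.0]
force: [-0.2, 0.6, 3.9]
grip_width: 0.278
grip_force: 39.9
```

Request:
jog_arm(series="0 0 0 0 0 0 -0.2; 0 0 0 0 0 0 0; 0 0 0 0 0 0 0.15; 0 0 0 0 0 0 0.15; 0 0 -0.1 0 0 0 0.2; 0 0 -0.25 0 0 0 0.2; 0 0 -0.25 0 0 0 0.2")

```text
time_s: 23.0
eef_pos: [635.8, 22.7, 141.3]
ee_rot: [0.004, 0.452, 0.892, 0.001]
force: [-0.3, 0.1, 0.1]
grip_width: 0.6
grip_force: 0.0
```

```bash
python3 - <<'E'
from h import *
plan((480,145,150,.93))
E
```

```text
now [635.8  22.7 141.3] jaw 0.634 t 23.0 w 51.0 gf 0.0 j6 -0.78
(480, 145, 150, 0.93) -> [ 0.477 -0.133 -0.026] [ 0.004  0.005 -0.189]
```

Request:
jog_arm(series="0.25 -0.07 -0.026 0 0 -0.1 0.2; 0.477 -0.133 -0.026 0.002 0.002 -0.189 0.2; 0.477 -0.133 -0.026 0.002 0.002 -0.189 0.2; 0.477 -0.133 -0.026 0.002 0.002 -0.189 0.2; 0.477 -0.133 -0.026 0.002 0.002 -0.189 0.2; 0.477 -0.133 -0.026 0.002 0.002 -0.189 0.2")

```text
time_s: 23.75
eef_pos: [478.9, 144.5, 146.4]
ee_rot: [-0.002, 0.315, 0.949, -0.001]
force: [0.5, -0.5, 0.2]
grip_width: 0.603
grip_force: 0.0
```

```bash
python3 - <<'E'
from h import *
plan((485.5,152,40,.93))
c=capture("wrist");pickle.dump(c,open("w7.pkl","wb"))
u=wproj(c,(485.5,152,51.5)).astype(int);print(u)
x0,y0=max(u[0]-60,0),max(u[1]-55,0);print(x0,y0)
a=c["img"][y0:y0+110,x0:x0+120,::-1];a=cv2.resize(a,None,fx=5,fy=5,interpolation=2)
t=capture("top");b=cv2.resize(t["img"][120:200,240:390,::-1],None,fx=4,fy=4,interpolation=2)
cv2.imwrite("pics/w7.png",a);cv2.imwrite("pics/t7.png",b)
E
```

```text
now [478.9 144.5 146.4] jaw 0.929 t 23.75 w 51.3 gf 0.0 j6 -0.87
(485.5, 152, 40, 0.93) -> [-0.003  0.026  0.266] [-0.002 -0.002 -0.   ]
[336 211]
276 156
```

View pics/w7.png

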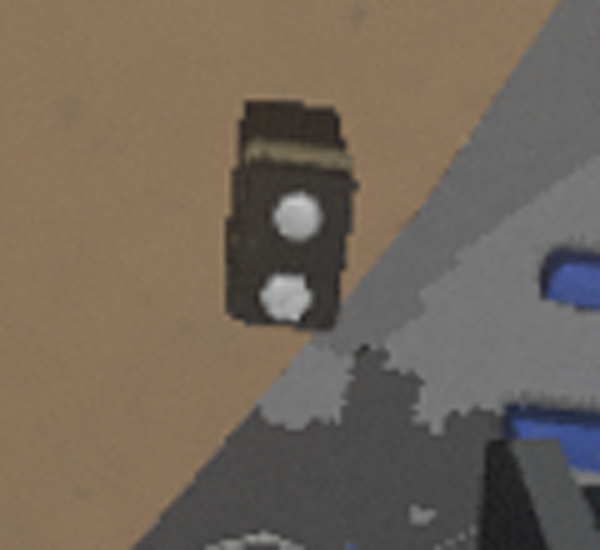

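```bash
python3 - <<'E'
from h import *
c=pickle.load(open("w7.pkl","rb"))
f=lambda x,y,z:w_at_z(c,((y+.5)/5-.5+156,(x+.5)/5-.5+276),z)[:2]
a,b=f(297,216,51.5),f(286,297,51.5);print(a,b,(a+b)/2,np.arctan2(*(b-a)[::-1])%np.pi-np.pi/2)
q=[f(*p,49) for p in((242,162),(355,182),(337,329),(228,319))];print(np.round(q),np.mean(q,0))
m=(a+b)/2
plan((m[0],m[1],40,.98))
E
```

```text
[476.95111157 156.85312709] [486.34181026 147.98573611] [481.64646091 152.4194316 ] 0.8140520093695138
[[466. 155.]
 [479. 167.]
 [496. 151.]
 [485. 138.]] [481.3398866  152.58130124]
now [478.7 144.5 146.4] jaw 0.929 t 23.85 w 51.0 gf 0.0 j6 -0.87
(np.float64(481.6464609130694), np.float64(152.4194315995908), 40, 0.98) -> [0.005 0.021 0.266] [-0.002 -0.002 -0.032]
```

```bash
python3 - <<'E'
from h import *
plan((482,152.5,100,.82),(482,152.5,40,.82))
E
```

```text
now [478.7 144.5 146.4] jaw 0.929 t 23.85 w 51.0 gf 0.0 j6 -0.87
(482, 152.5, 100, 0.82) -> [0.005 0.021 0.116] [-0.002 -0.002  0.069]
(482, 152.5, 40, 0.82) -> [0.004 0.022 0.266] [-0.002 -0.002  0.069]
```

Request:
jog_arm(series="0.005 0.021 0.05 0 0 0.069 0.2; 0.005 0.021 0.1 0 0 0.069 0.2; 0.004 0.022 0.17 0 0 0.069 0.2; 0.004 0.022 0.23 0 0 0.069 0.2; 0.004 0.022 0.266 0 0 0.069 0.2; 0.004 0.022 0.266 0 0 0.069 0; 0.004 0.022 0.266 0 0 0.069 -0.3; 0.004 0.022 0.266 0 0 0.069 -1; 0.004 0.022 0.266 0 0 0.069 -1; 0.004 0.022 0.266 0 0 0.069 -1; 0.004 0.022 0.266 0 0 0.069 -1; 0.004 0.022 0.266 0 0 0.069 -1")

```text
time_s: 25.35
eef_pos: [482.0, 153.3, 41.2]
ee_rot: [-0.001, 0.366, 0.931, -0.0]
force: [-0.4, -0.5, 7.3]
grip_width: 0.193
grip_force: 39.8
```

```bash
python3 - <<'E'
from h import *
plan((482,152.5,150,.82),(626.3,-94.8,150,.644),(626.3,-94.8,41,.644))
E
```

```text
now [482.  153.3  41.2] jaw 0.822 t 25.35 w 16.4 gf 39.8 j6 -0.75
(482, 152.5, 150, 0.82) -> [-0.001 -0.002 -0.272] [-0.001 -0.001  0.001]
(626.3, -94.8, 150, 0.644) -> [-0.686 -0.209 -0.273] [-0.001 -0.001  0.113]
(626.3, -94.8, 41, 0.644) -> [-0.686 -0.209 -0.001] [-0.001 -0.001  0.113]
```

Request:
jog_arm(series="0 0 -0.1 0 0 0 -1; 0 0 -0.24 0 0 0 -1; 0 0 -0.272 0 0 0 -1; -0.35 -0.105 -0.272 0 0 0.06 -1; -0.35 -0.105 -0.272 0 0 0.06 -1; -0.686 -0.209 -0.272 0 0 0.113 -1; -0.686 -0.209 -0.272 0 0 0.113 -1; -0.686 -0.209 -0.272 0 0 0.113 -1; -0.686 -0.209 -0.272 0 0 0.113 -1; -0.686 -0.209 -0.272 0 0 0.113 -1; -0.686 -0.209 -0.272 0 0 0.113 -1")

```text
time_s: 26.72
eef_pos: [625.6, -93.7, 148.3]
ee_rot: [-0.002, 0.446, 0.895, -0.001]
force: [1.0, -0.1, -0.0]
grip_width: 0.194
grip_force: 39.2
```

```bash
python3 - <<'E'
from h import *
plan((626.3,-94.8,80,.644),(626.3,-94.8,42,.644))
c=capture("wrist");cv2.imwrite("pics/w8.png",c["img"][...,::-1])
print(wproj(c,(626.3,-94.8,4)))
E
```

```text
now [625.6 -93.7 148.3] jaw 0.646 t 26.73 w 16.5 gf 39.2 j6 -0.98
(626.3, -94.8, 80, 0.644) -> [-0.004  0.     0.171] [-0.002 -0.002  0.001]
(626.3, -94.8, 42, 0.644) -> [-0.004  0.001  0.266] [-0.002 -0.002  0.001]
[323.60506178 192.68060806]
```

View pics/w8.png

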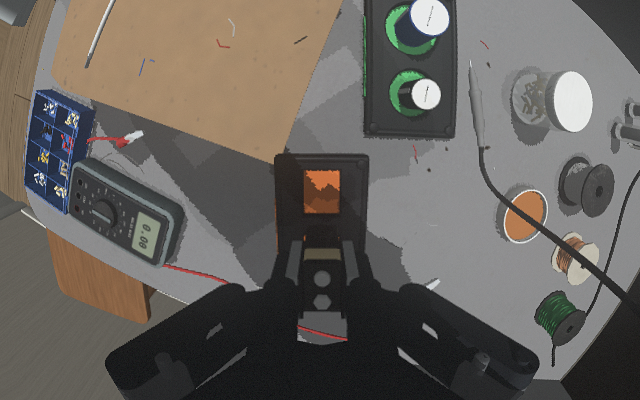

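Battery held straight above its pocket; both green-tray parts stand in their pockets. Lower it.

Request:
jog_arm(series="-0.004 0.001 0.08 0 0 0 -1; -0.004 0.001 0.17 0 0 0 -1; -0.004 0.001 0.22 0 0 0 -1; -0.004 0.001 0.25 0 0 0 -1; -0.004 0.001 0.264 0 0 0 -1; -0.004 0.001 0.266 0 0 0 -1; -0.004 0.001 0.266 0 0 0 -1")

```text
time_s: 27.65
eef_pos: [627.1, -95.9, 42.8]
ee_rot: [-0.001, 0.447, 0.895, -0.001]
force: [-0.8, 0.0, -0.1]
grip_width: 0.194
grip_force: 39.2
```

Request:
jog_arm(series="0 0 0.003 0 0 0 -1; 0 0 0.003 0 0 0 -1; 0 0 0.003 0 0 0 -0.4; 0 0 0.003 0 0 0 -0.1; 0 0 0.003 0 0 0 0; 0 0 0.003 0 0 0 0; 0 0 -0.1 0 0 0 0; 0 0 -0.27 0 0 0 0.1; 0 0 -0.27 0 0 0 0.1; 0.15 0 -0.35 0 0 0 0.1; 0.15 0 -0.35 0 0 0 0.1; 0.15 0 -0.35 0 0 0 0.1")

```text
time_s: 29.15
eef_pos: [591.3, -47.8, 181.8]
ee_rot: [-0.002, 0.447, 0.895, -0.001]
force: [0.9, -0.2, 0.2]
grip_width: 0.547
grip_force: 0.0
```

```bash
python3 - <<'E'
from h import *
plan()
c=capture("wrist");a=c["img"][...,::-1];cv2.imwrite("pics/w9.png",a)
t=capture("top")
for l in("lying_cap","meter"):print(l,[np.round(r["point"],1) for r in mark_of(l,t)[:1]])
E
```

```text
now [591.3 -47.8 181.8] jaw 0.645 t 29.15 w 46.5 gf 0.0 j6 -0.92
lying_cap []
meter [array([224.7, 406.8])]
```

View pics/w9.png

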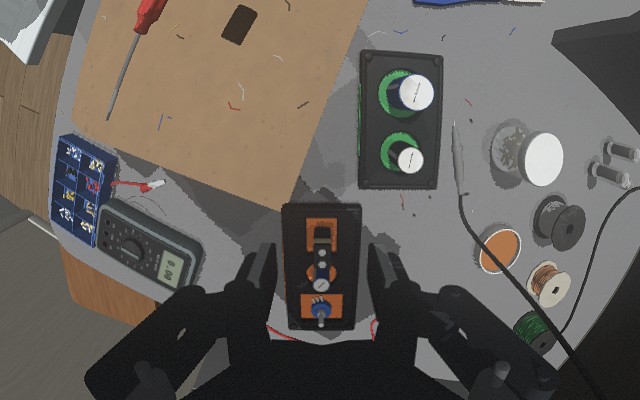

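```bash
python3 -c "
from rig import *
print(finish_job())"
```

```text
the job is handed in; nothing more can be done
None
```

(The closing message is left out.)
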